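Stack jaw plates crosswise on the drying turntable

ROBOT

A 7-joint arm with a two-finger parallel gripper is mounted at the origin on a cart in front of the work surface, level with it; the furniture and walls round the work are solid. World frame = base frame: x ahead of the robot, y to its left, z up, the work surface at z = 0. Lengths are in m, angles in rad, forces in N, time in s.
With the tool pointing down it reaches from about 0.425 to 0.95 m from the base axis. Payload 4.7 kg.
Tool frame: the origin (TCP) lies between the finger pads; the fingertips stand 25 mm ahead of it and the grasp point (between the pads) lies 6 mm ahead of it; z points along the fingers, y is the line along which they close (so a half turn about z gives the same grasp; the last joint's range is limited). The gripper opens to 85 mm and grips with 20 to 120 N. Pads are 22 mm wide; open, the fingers measure 114 mm over their backs; the gripper's body (76 mm by 85 mm) begins 54 mm behind the grasp point. The pads swing forward as they close: fully open they stand 13 mm farther back than shut.
Start: joints at [1.251, 0.469, -0.049, 1.532, 0.024, 1.141, -0.082], TCP at [0.194, -0.647, 0.256] pointing down, gripper open.
Joint ranges: [-2.59, 2.59], [-0.33, 1.99], [-1.39, 1.29], [0.1, 2.45], [-1.04, 4.18], [0.21, 1.99], [-2.66, 2.66]. Speed limits (rad/s): [2.57, 2.57, 3.14, 3.14, 3.14, 3.14, 3.14].

INTERFACE

Orientations are given as a 3x3 rotation matrix whose columns are the frame's x, y, z axes.
In Python, from rig import * gives the robot as it stands. Calls block until the motion is done:
- movep(position, orientation): joint-space move of the TCP to a pose.
- move_l(position, attitude=None, feed=0.15, until_force=None): straight line of the TCP; attitude=None keeps the orientation; feed is the mean speed in m/s. With until_force (N) it stops when the force on the tool has changed by that much, and returns True; else False.
- move_joints(angles): joint-space move.
- command_gripper(opening, newtons=None): finger opening in m; newtons is the grip in N (None keeps the last); returns when the fingers have stopped.
- sleep(seconds).
- inverse_kinematics(position, orientation): joint angles nearest the present ones, or None.
- sense(): the state.
- camera(name): name is "scene" or "top" or "wrist"; returns (picture, depth): 420x560x3 uint8, red, green, blue; 420x560 float32, m along the optical axis (not along the pixel's ray), 0 where there is no reading.
- camera_params(name): a dict with "K" (3x3 intrinsics, pixels), "position" and "rotation" of the camera in the world; the wrist camera has in their place "tool_from_camera" (4x4, takes a point from camera to tool coordinates, whose origin is the TCP and whose axes are the flange's). Camera axes: x right, y down, z forward; pixel columns grow to the right and rows downward; lengths in m; the calibration is good to about 2 mm. A picture is of the moment at which its call begins: read the wrist's pose just before it. camera_params takes no time and is no camera call.
A pose or a line that the arm cannot do raises Unreachable and nothing moves.
- finish_job(): hands the job in; it is judged then, once.
The state is a dict: "time_s": time; "joint_pos": joint angles; "qd": joint speeds; "joint_efforts": joint torques, N m; "position": TCP position; "tcp_rot": TCP orientation; "wrist_force": force on the tool from outside, world axes, zero at the start; "ft_torque": the same for the moment, N m; "finger_gap": finger opening in m; "gripper_force": force on a finger pad.
Only numpy, scipy, OpenCV 4.12 (cv2) and the standard library are available. Lean on these libraries where they do the work, as an engineer would, in place of code of your own. Each camera call takes 0.05 s, during which the arm holds its last target. There are 200 camera calls.

TASK

The ground vice jaw plates are to be blown dry on the small motor turntable, where a crosswise stack has been begun. First push the mushroom stop down until it latches, so that the table cannot start while you handle plates; then add the three loose plates, set down and not dropped: one beside the single upper plate to complete the second layer, two across these as a third layer directly above the bottom two, so that all ends and sides line up into a square tower with open gaps for the air. Finally twist the mushroom clockwise so that it springs up again, and leave everything else on the bench where it lies.

Things in the scene. Friction and masses are not known exactly. Their poses are not given: they have to be found in the camera images.
- turntable: round aluminium disc, 160 mm across with a 12.5 mm high air nozzle in its middle; origin at its underside, top face 8.5 mm above this, 86 mm above the bench; x and y turn with the disc (it stands still). The bottom plates lie along x at y = -38 and +38 mm, the second layer along y at x = +38 mm (there) and -38 mm (missing), the third layer belongs along x at y = -38 and +38 mm
- laid_1: ground steel vice jaw plate, a flat bar 110 x 26 x 16 mm, 0.4 kg, with two counterbored screw holes in its top face; origin at the centre of its underside, x along its length, z up. Bottom layer of the begun stack, at y = -38 mm of the disc (within 2 mm)
- laid_2: ground steel vice jaw plate, a flat bar 110 x 26 x 16 mm, 0.4 kg, with two counterbored screw holes in its top face; origin at the centre of its underside, x along its length, z up. Bottom layer, at y = +38 mm of the disc
- laid_3: ground steel vice jaw plate, a flat bar 110 x 26 x 16 mm, 0.4 kg, with two counterbored screw holes in its top face; origin at the centre of its underside, x along its length, z up. The single plate of the second layer, lying across the bottom two at x = +38 mm of the disc
- plate_a: ground steel vice jaw plate, a flat bar 110 x 26 x 16 mm, 0.4 kg, with two counterbored screw holes in its top face; origin at the centre of its underside, x along its length, z up. Loose, lying flat on the bench, left of the sine plate or right of the turntable; the three loose ones are alike and may go to any of the three missing places
- plate_b: ground steel vice jaw plate, a flat bar 110 x 26 x 16 mm, 0.4 kg, with two counterbored screw holes in its top face; origin at the centre of its underside, x along its length, z up. Loose, lying flat on the bench, left of the sine plate or right of the turntable; the three loose ones are alike and may go to any of the three missing places
- plate_c: ground steel vice jaw plate, a flat bar 110 x 26 x 16 mm, 0.4 kg, with two counterbored screw holes in its top face; origin at the centre of its underside, x along its length, z up. Loose, lying flat on the bench, left of the sine plate or right of the turntable; the three loose ones are alike and may go to any of the three missing places
- stop_top (a point): top centre of the red mushroom head of the stop station (a yellow and grey box 70 x 70 x 90 mm fixed on the bench in front, left of the middle, between a 93 mm high magnetic chuck and a lower perforated block). Head 40 mm across with an upright rim 12 mm high, which ends 7 mm below this point; this point is 34 mm above the box lid when up and 26 mm when latched down. The point's z points up
- stop (a joint): mushroom travel: 0 = up, 0.008 m = fully down. It needs about 5 N, snaps past half way and stays down
- stop_knob (a joint): twist of the mushroom head, clockwise from above positive, 0 to 0.9 rad, springs back to 0 when let go. Twisting it while down lifts it by a cam: about 0.7 rad brings it past the latch, and it then stays up; let the grip rise about 8 mm with it
- wooden_block: bystander lying in a row with the loose plates: brown wooden block with a steel face, 105 x 32 x 34 mm, twice as high as a plate; origin at the centre of its underside, x along its length. Leave it
- oil_can: bystander: small red oil can, 52 mm across, 105 mm high, behind the sine plate; origin under its centre. Leave it
- height_column: tall steel column of a height gauge, 25 mm thick and 370 mm high, in the bin behind the left row; its foot's origin is about 13 mm nearer the robot than the column. Swing in front of it

How it is judged:
On the way, in this order (a step that is already met when the one before it is completed fails the run):
1. the mushroom stop is latched down (value of joint stop above 0.006 m), for 0.2 s.
2. with the stop down, a loose plate completes the second layer (value of joint stop above 0.006 m and ((x of plate_a in the frame of turntable between -0.048 and -0.028 m and y of plate_a in the frame of turntable between -0.01 and 0.01 m and z of plate_a in the frame of turntable between 0.0205 and 0.0285 m and angle between the x axis of plate_a and the y axis of turntable, either way round below 0.15 rad) or (x of plate_b in the frame of turntable between -0.048 and -0.028 m and y of plate_b in the frame of turntable between -0.01 and 0.01 m and z of plate_b in the frame of turntable between 0.0205 and 0.0285 m and angle between the x axis of plate_b and the y axis of turntable, either way round below 0.15 rad) or (x of plate_c in the frame of turntable between -0.048 and -0.028 m and y of plate_c in the frame of turntable between -0.01 and 0.01 m and z of plate_c in the frame of turntable between 0.0205 and 0.0285 m and angle between the x axis of plate_c and the y axis of turntable, either way round below 0.15 rad))), for 0.2 s.
3. with the stop down, two more lie across as the third layer, and all three plates are let go (all of step 2 and ((x of plate_a in the frame of turntable between -0.01 and 0.01 m and y of plate_a in the frame of turntable between -0.048 and -0.028 m and z of plate_a in the frame of turntable between 0.0365 and 0.0445 m and angle between the x axis of plate_a and the x axis of turntable, either way round below 0.15 rad) or (x of plate_b in the frame of turntable between -0.01 and 0.01 m and y of plate_b in the frame of turntable between -0.048 and -0.028 m and z of plate_b in the frame of turntable between 0.0365 and 0.0445 m and angle between the x axis of plate_b and the x axis of turntable, either way round below 0.15 rad) or (x of plate_c in the frame of turntable between -0.01 and 0.01 m and y of plate_c in the frame of turntable between -0.048 and -0.028 m and z of plate_c in the frame of turntable between 0.0365 and 0.0445 m and angle between the x axis of plate_c and the x axis of turntable, either way round below 0.15 rad)) and ((x of plate_a in the frame of turntable between -0.01 and 0.01 m and y of plate_a in the frame of turntable between 0.028 and 0.048 m and z of plate_a in the frame of turntable between 0.0365 and 0.0445 m and angle between the x axis of plate_a and the x axis of turntable, either way round below 0.15 rad) or (x of plate_b in the frame of turntable between -0.01 and 0.01 m and y of plate_b in the frame of turntable between 0.028 and 0.048 m and z of plate_b in the frame of turntable between 0.0365 and 0.0445 m and angle between the x axis of plate_b and the x axis of turntable, either way round below 0.15 rad) or (x of plate_c in the frame of turntable between -0.01 and 0.01 m and y of plate_c in the frame of turntable between 0.028 and 0.048 m and z of plate_c in the frame of turntable between 0.0365 and 0.0445 m and angle between the x axis of plate_c and the x axis of turntable, either way round below 0.15 rad)) and contact force between each of plate_a, plate_b, plate_c and the fingers below 0.1 N), for 0.2 s.
4. the mushroom is twisted clockwise by more than 0.4 rad (value of joint stop_knob above 0.4 rad).
At the end, for the whole second after the job is handed in: Mushroom up (under 2 mm down). All six plates at rest, let go, in three crossed layers of two: along disc x at y = +-38 mm, along y at x = +-38 mm, along x at y = +-38 mm; each within 10 mm of its place in x and y, 4 mm in height, 0.15 rad in direction (value of joint stop below 0.002 m and ((x of plate_a in the frame of turntable between -0.048 and -0.028 m and y of plate_a in the frame of turntable between -0.01 and 0.01 m and z of plate_a in the frame of turntable between 0.0205 and 0.0285 m and angle between the x axis of plate_a and the y axis of turntable, either way round below 0.15 rad) or (x of plate_b in the frame of turntable between -0.048 and -0.028 m and y of plate_b in the frame of turntable between -0.01 and 0.01 m and z of plate_b in the frame of turntable between 0.0205 and 0.0285 m and angle between the x axis of plate_b and the y axis of turntable, either way round below 0.15 rad) or (x of plate_c in the frame of turntable between -0.048 and -0.028 m and y of plate_c in the frame of turntable between -0.01 and 0.01 m and z of plate_c in the frame of turntable between 0.0205 and 0.0285 m and angle between the x axis of plate_c and the y axis of turntable, either way round below 0.15 rad)) and ((x of plate_a in the frame of turntable between -0.01 and 0.01 m and y of plate_a in the frame of turntable between -0.048 and -0.028 m and z of plate_a in the frame of turntable between 0.0365 and 0.0445 m and angle between the x axis of plate_a and the x axis of turntable, either way round below 0.15 rad) or (x of plate_b in the frame of turntable between -0.01 and 0.01 m and y of plate_b in the frame of turntable between -0.048 and -0.028 m and z of plate_b in the frame of turntable between 0.0365 and 0.0445 m and angle between the x axis of plate_b and the x axis of turntable, either way round below 0.15 rad) or (x of plate_c in the frame of turntable between -0.01 and 0.01 m and y of plate_c in the frame of turntable between -0.048 and -0.028 m and z of plate_c in the frame of turntable between 0.0365 and 0.0445 m and angle between the x axis of plate_c and the x axis of turntable, either way round below 0.15 rad)) and ((x of plate_a in the frame of turntable between -0.01 and 0.01 m and y of plate_a in the frame of turntable between 0.028 and 0.048 m and z of plate_a in the frame of turntable between 0.0365 and 0.0445 m and angle between the x axis of plate_a and the x axis of turntable, either way round below 0.15 rad) or (x of plate_b in the frame of turntable between -0.01 and 0.01 m and y of plate_b in the frame of turntable between 0.028 and 0.048 m and z of plate_b in the frame of turntable between 0.0365 and 0.0445 m and angle between the x axis of plate_b and the x axis of turntable, either way round below 0.15 rad) or (x of plate_c in the frame of turntable between -0.01 and 0.01 m and y of plate_c in the frame of turntable between 0.028 and 0.048 m and z of plate_c in the frame of turntable between 0.0365 and 0.0445 m and angle between the x axis of plate_c and the x axis of turntable, either way round below 0.15 rad)) and x of laid_1 in the frame of turntable between -0.01 and 0.01 m and y of laid_1 in the frame of turntable between -0.048 and -0.028 m and z of laid_1 in the frame of turntable between 0.0045 and 0.0125 m and angle between the x axis of each of laid_1, laid_2 and the x axis of turntable, either way round below 0.15 rad and x of laid_2 in the frame of turntable between -0.01 and 0.01 m and y of laid_2 in the frame of turntable between 0.028 and 0.048 m and z of laid_2 in the frame of turntable between 0.0045 and 0.0125 m and x of laid_3 in the frame of turntable between 0.028 and 0.048 m and y of laid_3 in the frame of turntable between -0.01 and 0.01 m and z of laid_3 in the frame of turntable between 0.0205 and 0.0285 m and angle between the x axis of laid_3 and the y axis of turntable, either way round below 0.15 rad and contact force between each of plate_a, plate_b, plate_c and the fingers below 0.1 N and linear speed of each of plate_a, plate_b, plate_c, laid_1, laid_2, laid_3 below 0.02 m/s); the robot touches nothing.
It fails at once if a plate is handled while the stop is not latched down (value of joint stop below 0.004 m and contact force between any of plate_a, plate_b, plate_c and the fingers above 1 N).
It fails at once if a plate is dropped (falls freely faster than 0.6 m/s, from about 18 mm) ((linear speed of plate_a above 0.6 m/s and contact force between plate_a and the fingers below 0.1 N) or (linear speed of plate_b above 0.6 m/s and contact force between plate_b and the fingers below 0.1 N) or (linear speed of plate_c above 0.6 m/s and contact force between plate_c and the fingers below 0.1 N)).
It fails at once if the wooden block or the oil can is moved by more than 25 mm (distance of any of wooden_block, oil_can from where it was at the start of the episode above 0.025 m).
It also fails if it takes over 72 s, if anything falls off the work surface, if the arm or the gripper's body presses on something with over 40 N, if the wrist force passes 120 N, or if a joint passes its speed limit or range.

## Working session

There is one attempt and no reset: what is moved stays moved. The work goes in short steps, each a Python script; the robot and the scene stay as the last script left them, time stands still between calls to the robot, and variables do not carry over. Pictures are saved under pics/ and viewed, at most 10 in all, crops included, and the job is handed in when it is done.

```bash
mkdir -p pics; ls
python3 - <<'E'
from rig import *
import numpy as np, cv2
for n in("scene","top"):
    p,d=camera(n); np.savez(n+".npz",p=p,d=d); cv2.imwrite(f"pics/{n}0.png",p[:,:,::-1]); q=camera_params(n); print(n,q)
s=sense(); print(s["position"],s["tcp_rot"],s["time_s"])
E
```

```text
pics
scene {'K': array([[450.60617222,   0.        , 283.85727632],
       [  0.        , 450.60617222, 208.97001474],
       [  0.        ,   0.        ,   1.        ]]), 'position': array([-0.56827161,  0.71032039,  0.82568288]), 'rotation': array([[-0.48410421, -0.41797489,  0.76872629],
       [-0.87500299,  0.23484713, -0.4233398 ],
       [-0.00358776, -0.87757838, -0.47941976]])}
top {'K': array([[438.78401511,   0.        , 280.63233201],
       [  0.        , 438.78401511, 212.75929738],
       [  0.        ,   0.        ,   1.        ]]), 'position': array([0.44786998, 0.06408834, 1.39778971]), 'rotation': array([[ 0.02268863, -0.99602736,  0.08610874],
       [-0.99967615, -0.02160995,  0.01343864],
       [-0.01152445, -0.08638576, -0.99619511]])}
[ 0.19339612 -0.64619756  0.25534937] [[ 9.58005524e-01  2.86749117e-01 -6.00096417e-04]
 [ 2.86749731e-01 -9.58004029e-01  1.69453896e-03]
 [-8.89872344e-05 -1.79545517e-03 -9.99998384e-01]] 0.1
```

View pics/top0.png

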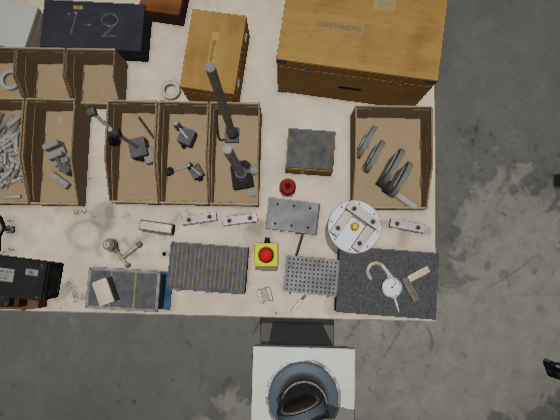

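View pics/scene0.png

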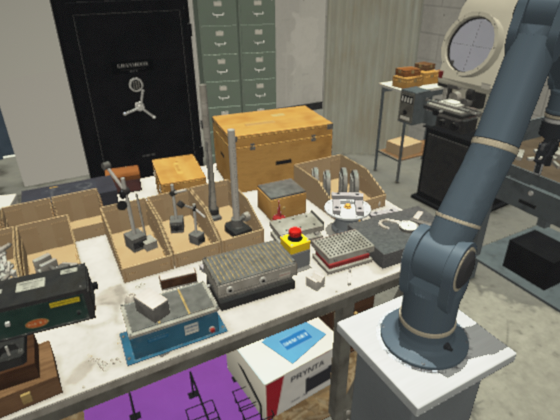

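```bash
cat > loc.py <<'E'
import numpy as np, cv2
from rig import *
def cloud(n,p=None,d=None):
    if d is None:
        p,d=camera(n)
    q=camera_params(n);K=q["K"];v,u=np.mgrid[:420,:560]
    c=np.stack([(u-K[0,2])/K[0,0]*d,(v-K[1,2])/K[1,1]*d,d],-1)
    if "rotation" in q: return p,c@q["rotation"].T+q["position"]
    return p,c
def rect(P,m):
    pts=P[m]; r=cv2.minAreaRect((pts[:,:2]*1000).astype(np.float32))
    b=cv2.boxPoints(r)/1000; e=b[1]-b[0];f=b[2]-b[1]
    l=e if np.hypot(*e)>np.hypot(*f) else f
    a=np.arctan2(l[1],l[0])%np.pi
    return np.round(r[0],1),np.round(r[1],1),round(a,4),round(np.median(pts[:,2]),4),len(pts)
def box(P,u0,u1,v0,v1,z0,z1):
    m=np.zeros((420,560),bool);m[v0:v1,u0:u1]=1
    return m&(P[...,2]>z0)&(P[...,2]<z1)
E
python3 - <<'E'
from loc import *
z=np.load("top.npz");p,P=cloud("top",z["p"],z["d"])
print("bench",[np.round(P[v,u],4) for u,v in[(220,240),(140,245),(430,240),(60,240)]])
for n,b in dict(pa=(175,220,205,230,.008,.024),pb=(219,262,205,230,.008,.024),pc=(384,430,213,238,.008,.024),wood=(130,180,210,240,.02,.05),
  disc=(320,390,195,260,.075,.15),lay2=(320,390,195,260,.111,.126),lay1=(320,390,195,260,.096,.108),nozzle=(345,362,218,236,.096,.108),stop=(250,280,240,270,.11,.16),lid=(250,280,240,270,.08,.1),sine=(262,324,195,237,.01,.2),can=(275,300,175,198,.03,.2),chuck=(165,252,238,295,.03,.2),perf=(282,342,252,297,.01,.2)).items():
    m=box(P,*b); print(n,rect(P,m),np.round([P[m][:,2].min(),P[m][:,2].max()],3))
c=cv2.resize(p[170:300,140:440],None,fx=2.66,fy=2.66,interpolation=cv2.INTER_CUBIC);cv2.imwrite("pics/crop.png",c[:,:,::-1])
E
```

```text
bench [array([0.4773, 0.2734, 0.0048]), array([0.4557, 0.5242, 0.0145]), array([ 0.4921, -0.39  ,  0.0068]), array([4.659e-01, 7.864e-01, 6.000e-04])]
pa (array([553.3, 348.3]), array([ 64.7, 122.4]), np.float32(1.6869), np.float64(0.0172), 312) [0.008 0.024]
pb (array([557.3, 213.3]), array([ 62.5, 123.9]), np.float32(1.5944), np.float64(0.0173), 308) [0.008 0.024]
pc (array([ 532. , -313.1]), array([130.9,  53.8]), np.float32(1.2833), np.float64(0.0167), 309) [0.008 0.024]
wood (array([514.8, 471.6]), array([103.4,  31.7]), np.float32(1.4469), np.float64(0.0346), 345) [0.021 0.044]
disc (array([ 545., -143.]), array([159.1, 197.8]), np.float32(2.8856), np.float64(0.0898), 2225) [0.075 0.126]
lay2 (array([ 549.3, -152.6]), array([110.1,  48.7]), np.float32(0.9888), np.float64(0.1187), 347) [0.112 0.126]
lay1 (array([ 514. , -129.6]), array([106.9,  82.4]), np.float32(0.9705), np.float64(0.1027), 526) [0.096 0.108]
nozzle (array([ 523.9, -132.7]), array([50. , 47.7]), np.float32(0.0125), np.float64(0.1009), 55) [0.097 0.108]
stop (array([437.4, 124.1]), array([37.2, 36.9]), np.float32(0.804), np.float64(0.1231), 145) [0.113 0.13 ]
lid (array([437.1, 124.1]), array([65.3, 68.9]), np.float32(1.5932), np.float64(0.0908), 403) [0.082 0.099]
sine (array([554.3,  47.4]), array([159.6, 103.2]), np.float32(1.4644), np.float64(0.0611), 1688) [0.01  0.078]
can (array([647.1,  74. ]), array([50.9, 72.4]), np.float32(1.8876), np.float64(0.0453), 212) [0.03  0.106]
chuck (array([392.8, 311. ]), array([260.9, 145.1]), np.float32(1.525), np.float64(0.0945), 3765) [0.031 0.103]
perf (array([377.1, -17.6]), array([134.7, 178.4]), np.float32(1.6137), np.float64(0.0643), 2149) [0.01  0.074]
```

View pics/crop.png

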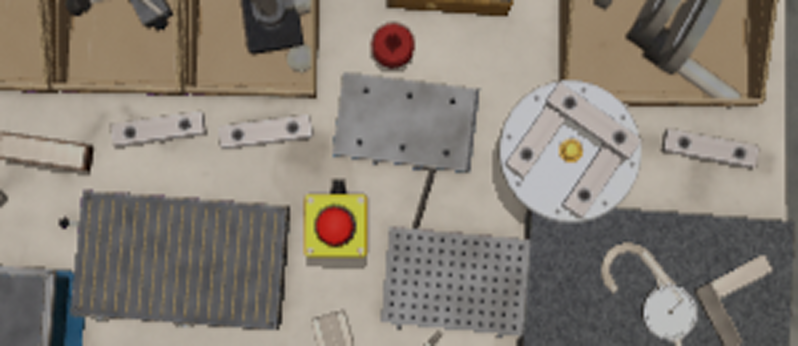

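```bash
cat >> loc.py <<'E'
def R(psi):
    c,s=np.cos(psi),np.sin(psi); return np.array([[c,s,0],[s,-c,0],[0,0,-1.]])
def wrist(name=None):
    s=sense();p,c=cloud("wrist");T=camera_params("wrist")["tool_from_camera"]
    P=(c@T[:3,:3].T+T[:3,3])@s["tcp_rot"].T+s["position"]
    P[c[...,2]==0]=-9
    if name: np.savez(name+".npz",p=p,P=P); cv2.imwrite(f"pics/{name}.png",p[:,:,::-1])
    return p,P
E
python3 - <<'E'
from loc import *
z=np.load("top.npz");p,P=cloud("top",z["p"],z["d"])
for n,u in(("binA",200),("binB",240),("binC",400)): print(n,[tuple(np.round(P[v,u]*1000).astype(int)) for v in range(192,216,2)])
print(camera_params("wrist"))
command_gripper(0,40)
movep([.437,.124,.22],R(0)); print(sense()["joint_pos"])
f=move_l([.437,.124,.155],feed=.1); f=move_l([.437,.124,.1385],feed=.02,until_force=25); s=sense();print(f,s["position"],s["wrist_force"],s["time_s"])
move_l([.437,.124,.20],feed=.15)
command_gripper(.05)
movep([.54,.28,.32],R(0)); wrist("w1"); s=sense(); print(s["joint_pos"],s["time_s"])
E
```

```text
binA [(np.int64(630), np.int64(343), np.int64(4)), (np.int64(623), np.int64(343), np.int64(2)), (np.int64(616), np.int64(342), np.int64(6)), (np.int64(610), np.int64(343), np.int64(3)), (np.int64(604), np.int64(342), np.int64(5)), (np.int64(592), np.int64(332), np.int64(53)), (np.int64(587), np.int64(335), np.int64(38)), (np.int64(585), np.int64(342), np.int64(1)), (np.int64(578), np.int64(341), np.int64(4)), (np.int64(572), np.int64(342), np.int64(-3)), (np.int64(566), np.int64(342), np.int64(-2)), (np.int64(558), np.int64(338), np.int64(17))]
binB [(np.int64(632), np.int64(214), np.int64(6)), (np.int64(625), np.int64(214), np.int64(7)), (np.int64(619), np.int64(214), np.int64(4)), (np.int64(613), np.int64(214), np.int64(4)), (np.int64(606), np.int64(213), np.int64(7)), (np.int64(600), np.int64(214), np.int64(4)), (np.int64(588), np.int64(208), np.int64(56)), (np.int64(587), np.int64(213), np.int64(5)), (np.int64(581), np.int64(214), np.int64(-1)), (np.int64(574), np.int64(213), np.int64(4)), (np.int64(568), np.int64(213), np.int64(1)), (np.int64(562), np.int64(213), np.int64(0))]
b
[... 652 characters left out ...]
642, 214.26016021],
       [  0.        ,   0.        ,   1.        ]]), 'tool_from_camera': array([[-1.27527133e-03, -9.54703502e-01, -2.97556039e-01,
         7.48889556e-02],
       [ 9.99999163e-01, -1.28202216e-03, -1.72469077e-04,
        -1.53622055e-04],
       [-2.16816604e-04, -2.97556010e-01,  9.54704339e-01,
        -1.18254332e-01],
       [ 0.00000000e+00,  0.00000000e+00,  0.00000000e+00,
         1.00000000e+00]])}
[ 0.4382323   0.26445258 -0.92641206  2.03821716  0.25833383  0.95810774
 -2.19407449]
True [0.43730369 0.1241173  0.14094187] [-2.34807768 -0.9914332   9.09977722] 5.2667
[ 0.09880741  0.45157945 -0.90456885  1.58385202  0.36597267  1.28862023
 -2.4332979 ] 7.2917
```

View pics/w1.png

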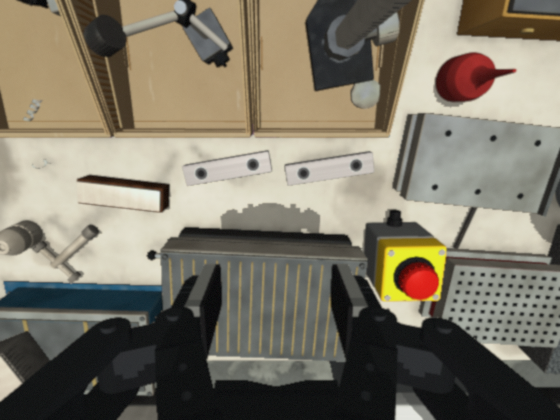

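```bash
cat >> loc.py <<'E'
def plate(p,P,u,v,zt,rot,cen,rad=45):
    """plate near pixel u,v: low-saturation blob, rays cut with plane z=zt"""
    h=cv2.cvtColor(p,cv2.COLOR_RGB2HSV).astype(int)
    w=np.zeros((420,560),bool);w[max(0,v-rad):v+rad,max(0,u-rad-20):u+rad+20]=1
    ref=p[v,u].astype(int)
    m=w&(np.abs(p.astype(int)-ref).max(-1)<28)&(h[...,1]<h[v,u,1]+10)
    m=cv2.morphologyEx(m.astype(np.uint8),cv2.MORPH_OPEN,np.ones((3,3)))
    n,l=cv2.connectedComponents(m); m=l==l[v,u]
    ray=P-cen; Q=cen+ray*((zt-cen[2])/ray[...,2])[...,None]
    return rect(Q,m&(P[...,2]>-1)),m
E
python3 - <<'E'
from loc import *
z=np.load("w1.npz");p,P=z["p"],z["P"];s=sense();T=camera_params("wrist")["tool_from_camera"]
cen=s["tcp_rot"]@T[:3,3]+s["position"];print(cen)
for u,v in((228,163),(330,165)):
    print(p[v,u],p[v-25,u],P[v,u]); r,m=plate(p,P,u,v,.016,None,cen);print(r)
    p[m]=[0,255,0]
cv2.imwrite("pics/w1m.png",p[:,:,::-1][100:300,150:450].repeat(2,0).repeat(2,1))
m=(P[...,2]>.08)&(P[...,2]<.14);m[:,:370]=0;m&=(z["p"][...,0]>150)&(z["p"][...,1]<60);print("head",rect(P,m),P[m][:,2].max())
m=(P[...,2]>.08)&(P[...,2]<.1)&(z["p"][...,0]>150)&(z["p"][...,1]>150)&(z["p"][...,2]<80);m[:,:370]=0;print("lid",rect(P,m))
E
```

```text
[0.61464321 0.27827706 0.43680627]
[217 210 202] [200 193 172] [0.54983708 0.33707613 0.01715157]
(array([524.5, 337. ]), array([ 66.2, 155.9]), np.float32(1.6738), np.float64(0.016), 3355)
[205 199 191] [199 191 172] [0.5469835  0.21033905 0.01659175]
(array([541.5, 210.8]), array([ 25.5, 110.6]), np.float32(1.7249), np.float64(0.016), 1489)
head (array([530.2,  87.6]), array([ 34.3, 237.2]), np.float32(2.7821), np.float64(0.1156), 802) 0.11870358449307478
lid (array([434.2, 122.3]), array([68.2, 68.9]), np.float32(1.5742), np.float64(0.0908), 1524)
```

View pics/w1m.png

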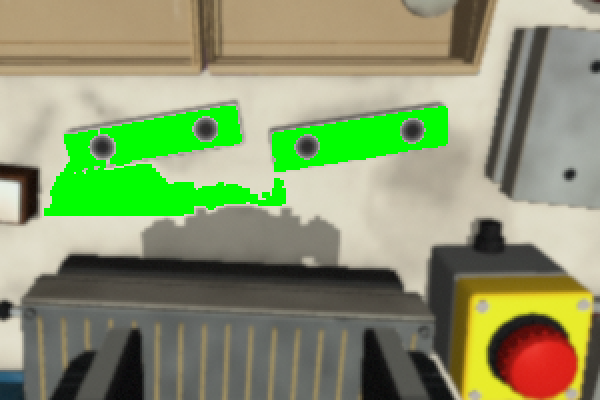

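```bash
sed -i 's/    m=cv2.morph/    m\&=np.abs(P[...,2]-zt)<.007\n    m=cv2.morph/' loc.py
python3 - <<'E'
from loc import *
z=np.load("w1.npz");p,P=z["p"],z["P"];T=camera_params("wrist")["tool_from_camera"]
s=sense();cen=s["tcp_rot"]@T[:3,3]+s["position"]
for u,v in((228,163),(330,165)): print(plate(p,P,u,v,.016,None,cen)[0])
movep([.50,-.2,.34],R(0)); wrist("w2"); s=sense(); print(s["joint_pos"],s["time_s"],s["tcp_rot"]@T[:3,3]+s["position"])
E
```

```text
(array([544.1, 328.4]), array([24.5, 85.9]), np.float32(1.7411), np.float64(0.016), 1094)
(array([541.6, 211.4]), array([ 25. , 109.5]), np.float32(1.7249), np.float64(0.016), 1460)
[ 1.00830754  0.28490665 -0.87159142  1.70847556  0.22786101  1.25432117
 -1.48320105] 9.1 [ 0.57534895 -0.1985462   0.4583862 ]
```

View pics/w2.png

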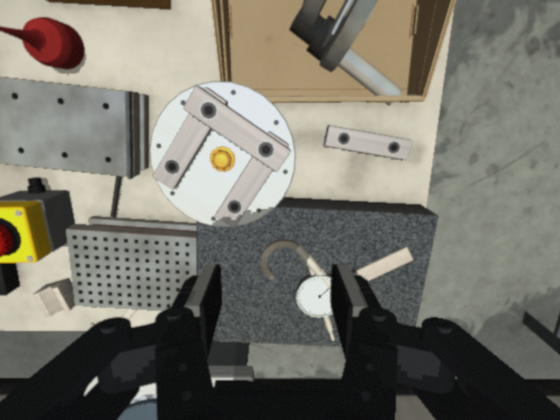

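Run:
```python
from loc import *
T=camera_params("wrist")["tool_from_camera"]
def go(f,cen,items,out):
    z=np.load(f);p,P=z["p"].copy(),z["P"]
    ray=P-cen
    for n,(b,zt,t) in items.items():
        m=box(P,*b,zt-t,zt+t)
        m=cv2.morphologyEx(m.astype(np.uint8),cv2.MORPH_CLOSE,np.ones((3,3)));m=cv2.morphologyEx(m,cv2.MORPH_OPEN,np.ones((5,5)))
        k,l,st,_=cv2.connectedComponentsWithStats(m);m=l==1+st[1:,4].argmax()
        Q=cen+ray*((zt-cen[2])/ray[...,2])[...,None]
        print(n,rect(Q,m)); p[m]=p[m]//2+np.array([0,127,0],np.uint8)
    cv2.imwrite(out,p[:,:,::-1][60:260,100:440].repeat(2,0).repeat(2,1))
go("w1.npz",np.array([.61464,.27828,.43681]),dict(a=((175,280,140,195),.016,.006),b=((280,380,140,195),.016,.006)),"pics/m1.png")
go("w2.npz",np.array([.57535,-.19855,.45839]),dict(c=((315,420,115,170),.016,.006),l3=((180,295,80,170),.118,.006),l1=((150,205,115,195),.102,.005),l2=((212,275,155,225),.102,.005),noz=((208,236,146,172),.0985,.004),disc=((148,300,78,230),.086,.05)),"pics/m2.png")
```

```text
a (array([396.1, 109.8]), array([639.6,  90.8]), np.float32(1.0034), np.float64(0.016), 1848)
b (array([397.2,  39.5]), array([540. ,  97.1]), np.float32(0.8696), np.float64(0.016), 1871)
c (array([ 363.6, -463.6]), array([549.2,  86.4]), np.float32(0.7119), np.float64(0.016), 1769)
l3 (array([ 418.2, -322.9]), array([535.9,  36.9]), np.float32(0.8672), np.float64(0.118), 3094)
l1 (array([ 386.3, -315.4]), array([548.2,  78.7]), np.float32(0.9802), np.float64(0.102), 1876)
l2 (array([ 365.9, -348.1]), array([470.6,  79. ]), np.float32(0.9876), np.float64(0.102), 1678)
noz (array([ 524. , -140.1]), array([18. , 18.3]), np.float32(1.5717), np.float64(0.0985), 264)
disc (array([ 366.1, -286.8]), array([587.9, 183.6]), np.float32(0.6922), np.float64(0.086), 18111)
```

View pics/m2.png

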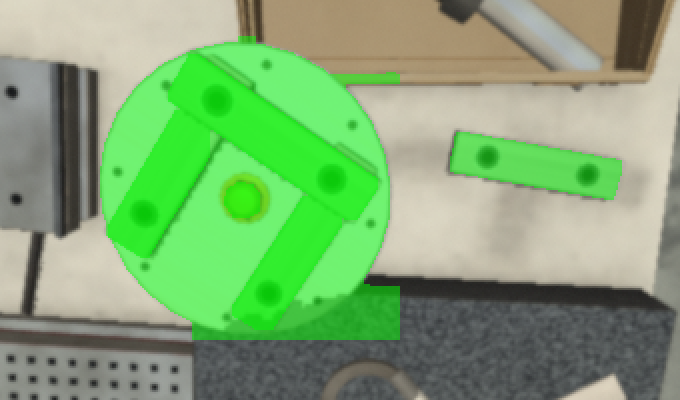

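```bash
cat >> loc.py <<'E'
def find(f,pos,b,zt,t=.006):
    """blob at height zt in pixel box b of wrist view f (tool straight down, R(0)), rays cut with z=zt"""
    z=np.load(f);P=z["P"];q=camera_params("wrist");K=q["K"];T=q["tool_from_camera"];A=R(0)
    cen=A@T[:3,3]+pos;v,u=np.mgrid[:420,:560]
    ray=np.stack([(u-K[0,2])/K[0,0],(v-K[1,2])/K[1,1],np.ones(u.shape)],-1)@(A@T[:3,:3]).T
    m=box(P,*b,zt-t,zt+t).astype(np.uint8)
    m=cv2.morphologyEx(m,cv2.MORPH_CLOSE,np.ones((3,3)));m=cv2.morphologyEx(m,cv2.MORPH_OPEN,np.ones((5,5)))
    k,l,st,_=cv2.connectedComponentsWithStats(m);m=l==1+st[1:,4].argmax()
    return rect(cen+ray*((zt-cen[2])/ray[...,2])[...,None],m)
E
python3 - <<'E'
from loc import *
for n,(b,zt,t) in dict(a=((175,280,140,195),.016,.006),b=((280,380,140,195),.016,.006)).items(): print(n,find("w1.npz",[.54,.28,.32],b,zt,t))
for n,(b,zt,t) in dict(c=((315,420,115,170),.016,.006),l3=((180,295,80,170),.118,.006),l1=((150,205,115,195),.102,.005),l2=((212,275,155,225),.102,.005),noz=((208,236,146,172),.0985,.004)).items(): print(n,find("w2.npz",[.50,-.2,.34],b,zt,t))
p=[.54,.28,.32]
r=R(0)
for psi in (1.73-np.pi/2,1.73+np.pi/2): print(inverse_kinematics([.54,.34,.1],R(psi)))
E
```

```text
a (array([543.7, 341.8]), array([ 26.7, 110.1]), np.float32(1.7392), np.float64(0.016), 1848)
b (array([543.4, 213.5]), array([ 27.1, 110. ]), np.float32(1.7225), np.float64(0.016), 1871)
c (array([ 533.3, -318.1]), array([110.5,  26. ]), np.float32(1.4), np.float64(0.016), 1769)
l3 (array([ 555.3, -162.7]), array([109.6,  26.3]), np.float32(0.9719), np.float64(0.118), 3094)
l1 (array([ 531.1, -100.6]), array([26.5, 78.6]), np.float32(2.5392), np.float64(0.102), 1876)
l2 (array([ 487.9, -164. ]), array([25.7, 79. ]), np.float32(2.5529), np.float64(0.102), 1678)
noz (array([ 523.6, -141.6]), array([18.3, 18. ]), np.float32(1.5694), np.float64(0.0985), 264)
[-0.04766669  0.74426951 -0.86333443  1.72698099  0.66384777  0.98923325
 -2.57552291]
[ 0.10656859  0.92234801 -1.18494132  1.71868815  0.92786692  1.17485158
  0.38241289]
```

```bash
python3 - <<'E'
from loc import *
for i in range(3):
    s=sense();print(s["position"],np.round(s["tcp_rot"],4).tolist(),s["qd"].max() if hasattr(s["qd"],"max") else max(s["qd"]),s["time_s"])
    sleep(.2)
E
sed -i 's/def find(f,pos,b,zt,t=.006):/def find(f,pos,b,zt,t=.006,A=None):/; s/;A=R(0)$/;A=R(0) if A is None else A/' loc.py
python3 - <<'E'
from loc import *
s=sense()
for n,(b,zt,t) in dict(c=((315,420,115,170),.016,.006),l3=((180,295,80,170),.118,.006),l1=((150,205,115,195),.102,.005),l2=((212,275,155,225),.102,.005),noz=((208,236,146,172),.0985,.004)).items(): print(n,find("w2.npz",s["position"],b,zt,t,s["tcp_rot"]))
E
```

```text
[ 0.50051028 -0.1985689   0.3401056 ] [[1.0, 0.0025, 0.0004], [0.0025, -1.0, 0.0004], [0.0004, -0.0004, -1.0]] 0.003924222036261173 9.1
[ 0.50031584 -0.19924219  0.3399797 ] [[1.0, 0.0015, 0.0], [0.0015, -1.0, 0.0002], [0.0, -0.0002, -1.0]] 0.004498629593352378 9.3
[ 0.50009681 -0.19981347  0.33995561] [[1.0, 0.0004, -0.0], [0.0004, -1.0, 0.0001], [-0.0, -0.0001, -1.0]] 0.001795916160609161 9.5
c (array([ 533.3, -318.1]), array([110.5,  26. ]), np.float32(1.4), np.float64(0.016), 1769)
l3 (array([ 555.3, -162.6]), array([109.6,  26.3]), np.float32(0.972), np.float64(0.118), 3094)
l1 (array([ 531.1, -100.5]), array([26.5, 78.6]), np.float32(2.5392), np.float64(0.102), 1876)
l2 (array([ 487.9, -163.9]), array([25.7, 78.9]), np.float32(2.553), np.float64(0.102), 1678)
noz (array([ 523.6, -141.6]), array([18.3, 18. ]), np.float32(1.5695), np.float64(0.0985), 264)
```

```bash
cat > pp.py <<'E'
from loc import *
C=np.array([.5241,-.1401]);th=-.598;X=np.array([np.cos(th),np.sin(th)]);Y=np.array([-X[1],X[0]])
PL=dict(a=(.5429,.3400,1.739),b=(.5426,.2117,1.7225),c=(.5336,-.3168,1.4025))
SL={2:(*(C-.038*X),th+np.pi/2,.102),3:(*(C+.038*Y),th,.118),4:(*(C-.038*Y),th,.118)}
def best(x,y,a,z):
    """yaw (of the two equal grasps) whose last joint stays nearest mid-range"""
    c=[]
    for k in(-1,0,1):
        q=inverse_kinematics([x,y,z],R(a+k*np.pi))
        if q is not None: c.append((abs(q[6])+.2*np.abs(np.array(q)-sense()["joint_pos"]).sum(),a+k*np.pi))
    return min(c)[1]
def pick(n):
    x,y,a=PL[n];command_gripper(.038,60);A=R(best(x,y,a,.24))
    movep([x,y,.22],A);move_l([x,y,.04],A,feed=.2);sleep(.2)
    t=move_l([x,y,.018],feed=.03,until_force=4);z=sense()["position"][2]
    move_l([x,y,z+.0025],feed=.03);g0=sense()["position"]
    command_gripper(.0,60);s=sense();print(n,"touch",t,z,"gap",s["finger_gap"],s["gripper_force"],g0)
    h=s["position"][2];move_l([x,y,.24],feed=.2);return h
def place(k,h):
    x,y,a,z=SL[k];A=R(best(x,y,a,.24));movep([x,y,.24],A);sleep(.25);print("gap",sense()["finger_gap"])
    move_l([x,y,z+h+.006],A,feed=.15);sleep(.2)
    t=move_l([x,y,z+h-.004],feed=.02,until_force=4);s=sense();print("place",t,s["position"]-[x,y,z+h])
    command_gripper(.042);move_l([x,y,.25],feed=.2);print(sense()["time_s"],sense()["wrist_force"])
E
python3 - <<'E'
from pp import *
q=sense()["joint_pos"]
for n,(x,y,a) in PL.items(): print(n,best(x,y,a,.24),[np.round(inverse_kinematics([x,y,.03],R(a+k*np.pi)),2) if inverse_kinematics([x,y,.03],R(a+k*np.pi)) is not None else None for k in(-1,0)])
h=pick("c");place(2,h)
E
```

```text
a 1.739 [array([ 0.1 ,  1.05, -1.19,  1.74,  1.08,  1.16,  1.88]), array([-0.16,  0.78, -0.67,  1.76,  0.63,  0.83, -0.97])]
b 1.7225 [array([-1.07,  0.81,  0.91,  1.97, -0.89,  0.83, -2.64]), array([ 0.05,  0.71, -0.67,  1.9 ,  0.64,  0.75, -0.84])]
c 1.4025 [array([ 0.23,  0.67,  0.33,  1.85, -0.33,  0.67, -2.55]), array([ 1.05,  0.83, -0.86,  1.8 ,  0.8 ,  0.9 , -0.35])]
c touch True 0.023882619254836906 gap 0.024277931956973694 60.54261803627014 [ 0.53353942 -0.3167269   0.02612505]
gap 0.02444635161883259
place True [ 2.04476036e-04 -9.08643071e-05 -2.47692644e-05]
18.2833 [-0.13036778 -0.02664222 -0.44973998]
```

```bash
cat >> pp.py <<'E'
def check(tag,zt):
    movep([.50,-.2,.34],R(0));sleep(.3);s=sense();p,P=wrist(tag)
    q=camera_params("wrist");K=q["K"];T=q["tool_from_camera"];A=s["tcp_rot"];cen=A@T[:3,3]+s["position"]
    m0=(np.abs(P[...,2]-zt)<.006)&(np.hypot(*(P[...,:2]-C).transpose(2,0,1))<.09)
    m=cv2.morphologyEx(m0.astype(np.uint8),cv2.MORPH_OPEN,np.ones((5,5)))
    k,l,st,_=cv2.connectedComponentsWithStats(m);v,u=np.mgrid[:420,:560]
    ray=np.stack([(u-K[0,2])/K[0,0],(v-K[1,2])/K[1,1],np.ones(u.shape)],-1)@(A@T[:3,:3]).T
    Q=cen+ray*((zt-cen[2])/ray[...,2])[...,None]
    for i in range(1,k):
        if st[i,4]<500: continue
        r=rect(Q,l==i);d=r[0]/1000-C;print(tag,"disc xy mm",np.round([d@X*1000,d@Y*1000],1),r[1],"dang",round(float(r[2])-th,3),r[3])
E
python3 - <<'E'
from pp import *
check("k2",.118); print(sense()["time_s"])
E
```

```text
k2 disc xy mm [37.9  0.4] [109.7  26.3] dang 1.573 0.118
k2 disc xy mm [-37.9  -0.9] [109.7  27.7] dang 1.569 0.118
19.3167
```

Run:
```python
from pp import *
h=pick("b");place(3,h)
h=pick("a");place(4,h)
check("k3",.134); print(sense()["time_s"])
```

```text
b touch True 0.023876146399348777 gap 0.0246686405836568 60.05106210708618 [0.54251609 0.21171696 0.02615144]
gap 0.02442312002504594
place True [ 1.92623969e-04 -1.02097800e-04 -1.36476674e-05]
28.45 [-0.18657766  0.77692018 -0.57710392]
a touch True 0.023880750540043596 gap 0.024450177601698684 60.949119329452515 [0.54284035 0.33998695 0.02616026]
gap 0.024691306417703902
place True [ 1.84513154e-04 -1.12425555e-04 -6.96443776e-05]
38.3 [ 0.21171781 -0.91732401 -0.4221527 ]
k3 disc xy mm [-0.3 36.7] [ 26.6 110.1] dang 3.14 0.134
k3 disc xy mm [ -0.4 -38.6] [ 26.  110.1] dang 3.14 0.134
40.5167
```

View pics/k3.png

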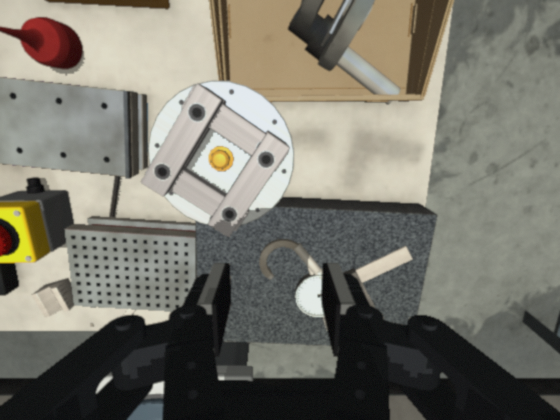

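Run:
```python
from pp import *
x,y=.4355,.1232
c=[]
for p0 in np.arange(-3,3.2,.25):
    qs=[inverse_kinematics([x,y,.125],R(p0-d)) for d in(0,.45,.9)]
    if all(q is not None for q in qs) and np.ptp([q for q in qs],axis=0).max()<1.5: c.append((max(abs(q[6]) for q in qs)+.3*np.abs(qs[0]-np.array(sense()["joint_pos"])).sum(),p0))
p0=min(c)[1];print(p0)
command_gripper(.062,50);movep([x,y,.22],R(p0));move_l([x,y,.145],feed=.15);sleep(.2)
print(move_l([x,y,.124],feed=.05,until_force=8),sense()["position"])
command_gripper(0,50);s=sense();print("gap",s["finger_gap"],s["gripper_force"],s["wrist_force"],s["time_s"])
for i in range(1,5):
    move_l([x,y,.124+.002*i],R(p0-.21*i),feed=.004)
    s=sense();print(s["time_s"],s["position"][2],s["wrist_force"].round(1) if hasattr(s["wrist_force"],"round") else s["wrist_force"],s["ft_torque"],s["finger_gap"])
sleep(.2);command_gripper(.062);move_l([x,y,.22],feed=.1)
movep([.48,.10,.34],R(0));sleep(.3)
p,P=wrist("end");m=(P[...,2]>.1)&(p[...,0]>150)&(p[...,1]<60)&(np.hypot(P[...,0]-x,P[...,1]-y)<.04)
print("head top",m.sum(),np.percentile(P[m][:,2],[50,90,98]),sense()["time_s"])
```

```text
3.0
False [0.43535515 0.12335665 0.12376808]
gap 0.03736406814343699 49.22155468259007 [-2.2397941  -5.36790544  7.19371465] 44.3833
45.0333 0.12576081773189426 [ 1.1 -4.2 -1.9] [-1.12869063 -0.17088662  0.09439332] 0.03724954112433491
45.6833 0.12784296341233228 [-0.4 -6.2  1. ] [-1.29728957 -0.07382399  0.07273771] 0.03722836179478898
46.3333 0.12992298035131128 [-0.9 -6.2  2.1] [-1.40818297  0.06307779  0.03229362] 0.037665725171043045
46.9833 0.1319217412837364 [-0.7 -6.8  3.2] [-1.51012171  0.08946351  0.00576167] 0.03731057848530146
head top 61 [0.12171311 0.12301679 0.12383424] 50.5667
```

```bash
python3 -c "
from rig import *
print(finish_job())"
```

```text
the job is handed in; nothing more can be done
None
```

I handed the job in at about 51 s of robot time. The stop was pressed and latched, and the three plates were set within about 1.5 mm of their places. The mushroom was then twisted back up, with its head reading 124 mm high as it should when up. The rig returned no verdict.

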